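# Open up the dust collector of the polishing bench

## Robot

A 7-joint arm with a two-finger parallel gripper is mounted at the origin on the work surface. World frame = base frame: x ahead of the robot, y to its left, z up, the work surface at z = 0. Lengths are in mm, angles in rad, forces in N, time in s.
With the tool pointing down it reaches from about 400 to 850 mm from the base axis. Payload 4.5 kg.
Tool frame: the origin (TCP) lies on the mounting face of the last link; the fingertips stand 166 mm ahead of it and the grasp point (between the pads) lies pinch_z ahead of it (pinch_z is the distance from the TCP to the grasp point, in mm); z points along the fingers, y is the direction in which the jaws open and shut (so a half turn about z gives the same grasp; the last joint's range is limited). The gripper opens to 88 mm and grips with 3 to 60 N. Pads are 18 mm wide; open, the fingers measure 123 mm over their backs; the gripper's body (75 mm by 187 mm) begins 45 mm behind the grasp point.
Start: joints at [-1.261, 0.689, -0.195, 1.565, 0.157, 0.902, -0.215], TCP at [170.176, 601.397, 404.743] pointing down, gripper open.
Joint ranges: [-3.01, 3.01], [-0.46, 2.08], [-1.47, 1.51], [0.13, 2.56], [-1, 4.14], [0.04, 2.09], [-2.66, 2.66]. Speed limits (rad/s): [2.57, 2.57, 3.14, 3.14, 3.14, 3.14, 3.14].

## Interface

Orientations are given as a 3x3 rotation matrix whose columns are the frame's x, y, z axes.
In Python, from workcell import * gives the robot as it stands.
- The arm moves only by the shell command python3 -m jog 'ROWS' [FORCE]. ROWS is JSON, a list of rows, each a list of 5 numbers: the finger opening in cm, from 0 to 8.81, then the shift along the tool's x, y, z in cm, then the turn about the tool's z in rad. A call has 1 to 5 rows; each row is the pose to reach, as a shift and turn from the pose commanded when the call began, along the tool's axes at that moment; what a row does not reach only later rows make up. A row lasts 1/12 s, in which the tool goes at most 41.7 mm and 7.16 degrees, less where a joint would pass 70% of its speed; a pose out of reach is approached as far as the arm can. A call with a gripper value outside its range is refused whole. The fingers move at their own pace and stop on an object; FORCE is the grip in N (left out, the last holds). Time passes only in rows, so rows that repeat a pose let the fingers close. It gives the time, the measured TCP pose, the force and the opening at its end, in the units of the state.
- state(): the state, without advancing time (a new reading comes with each control period).
- capture(name): name is "scene" or "top"; returns a dict with "color" (400x640x3 uint8, red, green, blue), "intrinsics" (3x3 intrinsics, pixels), "k1" (the pictures are not rectified: a ray, as slopes to the right and down, at radius r is drawn at 1 + k1 r^2 times it, then the intrinsics apply), "cam_to_world" (4x4, takes a point from camera to world coordinates). Camera axes: x right, y up, looking along -z (the intrinsics and any distortion apply to the point x, -y, -z); pixel columns grow to the right and rows downward; lengths in mm; the calibration is good to about 2 mm. A picture is of the moment at which its call begins. There is no depth.
- hand_in(): hands the job in, once; it reports no verdict.
Trained networks look in the newest picture that a camera, given by its name, has taken for a name from the list of things; names that differ only in an ending like _2 or _b are one class to them, and where a whole thing is asked for, a point or a joint stands for the part that bears it (a point fixed in the world has none). Each returns a list of dicts, best first, with "confidence" (0 to 1); they miss things now and then, are a little off and sometimes report something else, mostly with a low value. They report only what shows in the picture. A call takes as long as a camera call.
- recognise(camera, label): "box" ([left, top, right, bottom] in pixels, round what is visible of it).
- silhouettes(camera, label): "pixels" (400x640 bool, what is visible of it) and "box" ([left, top, right, bottom] in pixels, round what is visible of it).
- landmark_of(camera, label): "position" ([row, column] in pixels: a listed point, or the origin of a listed thing).
The state is a dict: "clock": time; "joints": joint angles; "qvel": joint speeds; "joint_torque": joint torques, N m; "eef_pos": TCP position; "orientation": TCP orientation; "force": force on the tool from outside, world axes, zero at the start; "torque": the same for the moment, N m; "opening": finger opening in mm.
Only numpy, scipy, OpenCV 4.12 (cv2) and the standard library are available. Lean on these libraries where they do the work, as an engineer would, in place of code of your own. Each camera call takes 0.05 s, during which the arm holds its last target.

## Task

The polishing bench's dust collector has to be opened for emptying. First clear the purple polishing wheel out of the way of its door: set it down flat in the shallow tray, hub up, without dropping it; next move the suction damper's lever until it lines up with the index mark beside it, and let go of it; last, pull the collector's door by its handle until it stands wide open, square to the front. Leave the bottle, the tin and the brush where they are.

Things in the scene. Friction and masses are not known exactly. Their poses are not given: they have to be found in the camera images.
- collector: Dust collector: fixed white cabinet 220 deep (x) x 220 wide (y) x 190 mm high. Origin: centre of its underside; its own -x is the front. The front is covered by a grey door 200 wide, 15 thick, 10 to 185 mm above the bench, outer face at own x -125 mm, upright hinge at the left seen from the robot (own x -117.5, y +100 mm). It opens towards the robot.
- door (a joint): Opening angle of the collector's door, rad: 0 shut, growing as the free (right-hand) edge swings out towards the robot and to the left; stop at 1.9. It starts shut or a little ajar and stays where it is left.
- door_hinge (a point): Point on the door's hinge axis, 155 mm above the bench, mid-thickness of the panel. Its frame turns with the door: panel along its own -y, outward face to its own -x.
- handle_grip (a point): Grip point of the door's handle, on the axis of its upright round steel bar (diameter 12, from 89 to 186 mm above the bench), 155 mm above the bench. The axis is 40 mm out from the door's outer face and 170 mm from the hinge along the panel; two stand-off rods of diameter 10 at 105 and 170 mm above the bench. Own -x points out of the face.
- wheel: Tapered purple felt polishing wheel lying flat in front of the door, in the path of its swing: diameter 76 below, 90 above, 35 mm thick, with an upright steel hub on top, diameter 22, from 35 to 80 mm above its underside. Origin: centre of the underside, z up along the hub. About 0.25 kg.
- tray: Shallow grey plastic tray, fixed to the bench, 140 x 140 x 25 mm outside, walls and floor 5 mm, open above. Origin: centre of its underside.
- tray_in (a point): Centre of the tray's inner floor (5 mm above the bench).
- damper: Suction damper, fixed: grey block 150 (x) x 85 (y) x 30 mm with a lying aluminium duct along its own x (top 56 mm above the bench). Origin: centre of the underside. The lever's pivot axis runs along own y, 50 mm above the origin. 36 mm to its +y stands a grey arc plate, radius 70 mm about that axis, with the index mark.
- lever (a joint): Angle of the damper lever, rad: 0 upright, positive when it leans to the damper's own +x; stops at -0.8 and 0.8. Stiff enough to stay where it is left.
- lever_ball (a point): Centre of the black ball (diameter 28 mm) on the end of the lever's thin steel rod, 110 mm from the pivot. Own z axis points along the lever, away from the pivot.
- mark (a joint): Angle of the index mark about the same pivot axis, rad, measured as the lever's. The lever is lined up when both angles are equal. The mark is not to be moved.
- mark_tip (a point): Outer end of the index mark, a brass tab 12 wide and 12 thick, standing out of the rim of the arc plate, 92 mm from the pivot axis and 42 mm to the damper's own +y from the lever. Own z axis points outward from the pivot.
- bottle: Bystander: white plastic bottle, diameter 56, 150 mm tall, standing on the bench right of the door. Origin: centre of the underside.
- tin: Bystander: plain metal tin, diameter 64, 75 mm tall, standing on the collector's roof. Origin: centre of the underside.
- brush: Bystander: small hand brush lying on the bench beside the collector, on the hinge side. Origin: at the underside about its middle.

How it is judged (in metres and radians):
On the way, in this order (a step that is already met when the one before it is completed fails the run):
1. the wheel lies flat in the tray, let go of (horizontal distance between wheel and tray_in below 0.032 m and z of wheel in the frame of tray_in between -0.006 and 0.006 m and angle between wheel's own z axis and vertical below 0.12 rad and contact force between the fingers and wheel below 0.1 N and linear speed of wheel below 0.03 m/s), for 0.2 s.
2. the lever is lined up with the mark and let go of (angle between the z axis of lever_ball and the z axis of mark_tip, either way round below 0.1 rad and contact force between the fingers and damper below 0.1 N and velocity of joint lever below 0.05 rad/s), for 0.2 s.
3. the door is being pulled open with the fingers on its handle (value of joint door above 0.4 rad and contact force between the fingers and collector above 0.3 N and distance between the grasp point and handle_grip below 0.06 m), for 0.1 s.
At the end, for the whole second after the job is handed in: Wheel flat in the tray (centre within 32 mm of the tray's, on its floor within 6 mm, tilt under 7 deg) and at rest; lever within 0.1 rad of the index mark; door at rest, open by more than 1.4 rad (80 deg); bottle, tin and brush within 3 cm of their places, bottle and tin upright (horizontal distance between wheel and tray_in below 0.032 m and z of wheel in the frame of tray_in between -0.006 and 0.006 m and angle between wheel's own z axis and vertical below 0.12 rad and linear speed of wheel below 0.03 m/s and angle between the z axis of lever_ball and the z axis of mark_tip, either way round below 0.1 rad and value of joint door above 1.4 rad and velocity of joint door between -0.05 and 0.05 rad/s); the robot touches nothing.
It fails at once if the bottle, the tin or the brush is shifted by more than 3 cm, or the bottle or tin knocked over (distance of any of bottle, tin, brush from where it was at the start of the episode above 0.03 m or angle between any of bottle, tin's own z axis and vertical above 0.3 rad).
It fails at once if the wheel is dropped: out of the fingers with its underside more than 4 cm above the bench (height (world z) of wheel above 0.04 m and contact force between the fingers and wheel below 0.05 N).
It fails at once if the door is pushed against the wheel (contact force between collector and wheel above 1 N).
It fails at once if the index mark is moved (distance of mark_tip from where it was at the start of the episode above 0.005 m).
It also fails if it takes over 70 s, if anything falls off the work surface, if the arm or the gripper's body presses on something with over 40 N, if the wrist force passes 120 N, or if a joint passes its speed limit or range.

## Working session

There is one attempt and no reset: what is moved stays moved. The work goes in short steps, Python scripts to look and compute and a shell command to move; the robot and the scene stay as the last step left them, time stands still between calls to the robot, and variables do not carry over. Pictures are saved under pics/ and viewed, and the job is handed in when it is done.

```bash
ls -la; mkdir -p pics; python3 - <<'E'
from workcell import *
import cv2
s=state()
for k,v in s.items(): print(k,v)
for n in("scene","top"):
    c=capture(n)
    cv2.imwrite(f"pics/{n}0.png",c["color"][:,:,::-1])
    print(n,c["intrinsics"],c["k1"],c["cam_to_world"])
try: print(pinch_z)
except Exception as e: print(e)
E
```

```text
total 12
drwxr-xr-x  3 agent agent 4096 Dec  6 07:09 .
drwxr-xr-x 23 root  root  4096 Dec  6 07:09 ..
drwxr-xr-x  2 agent agent 4096 Dec  6 07:09 pics
clock 0.0
joints [-1.26118424  0.68997023 -0.19450147  1.56634996  0.15732057  0.90252138
 -0.21505442]
qvel [-0.00013944 -0.00071825 -0.00126315 -0.00139956 -0.00154297  0.00093351
 -0.00057463]
joint_torque [-8.11261434e-04 -5.27554715e+01 -1.26714237e+00 -1.53429615e+01
 -5.26577351e-02  6.42101193e-03  1.56721644e-04]
eef_pos [170.1492044  601.04495867 403.91645592]
orientation [[-9.62240823e-01  2.72199336e-01 -3.45851081e-04]
 [ 2.72199506e-01  9.62239110e-01 -1.82322045e-03]
 [-1.63487959e-04 -1.84851764e-03 -9.99998278e-01]]
force [ 0.61607772 -0.59649044  0.72107071]
torque [-0.04904998  0.01690825 -0.02837086]
opening 87.85992341149384
scene [[501.21731332   0.         324.94944087]
 [  0.         501.21731332 197.21763709]
 [  0.           0.           1.        ]] -0.04424941361851395 [[-6.92173797e-01 -4.81282907e-01  5.37831013e-01  1.32115042e+03]
 [ 7.21571069e-01 -4.77150885e-01  5.01659471e-01  6.48072227e+02]
 [ 1.51864152e-02  7.35318839e-01  6.77551162e-01  9.87801428e+02]
 [ 0.00000000e+00  0.00000000e+00  0.00000000e+00  1.00000000e+00]]
top [[388.6130093    0.         318.26060245]
 [  0.         388.6130093  201.34594135]
 [  0.           0.           1.        ]] -0.051865581490064476 [[-1.33823105e-02  9.94360614e-01 -1.05204008e-01  5.36578435e+02]
 [-9.99905923e-01 -1.29912665e-02  4.40142764e-03  3.69989977e+01]
 [ 3.00987299e-03  1.05253012e-01  9.94440920e-01  1.07982444e+03]
 [ 0.00000000e+00  0.00000000e+00  0.00000000e+00  1.00000000e+00]]
147.29999999999998
```

View pics/scene0.png

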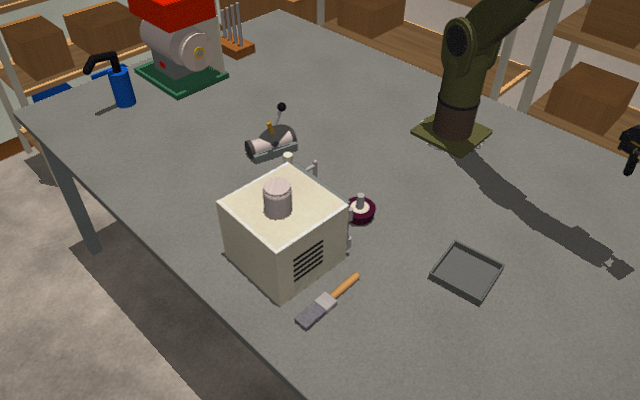

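View pics/top0.png

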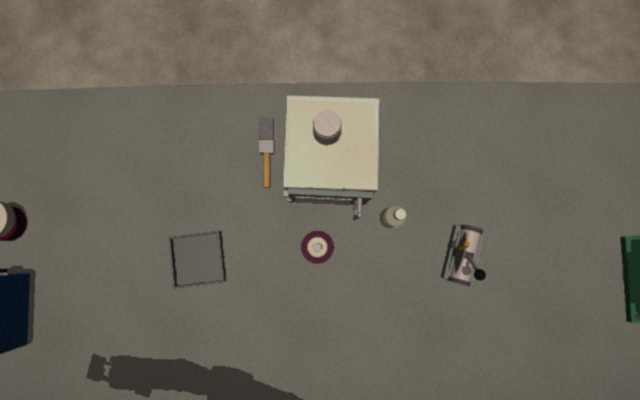

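```bash
python3 -c "
import workcell;print([x for x in dir(workcell) if x[0]!='_'])"; python3 - <<'E'
from workcell import *
for lab in ["collector","door_hinge","handle_grip","wheel","tray","tray_in","damper","lever_ball","mark_tip","bottle","tin","brush"]:
  for n in ("scene","top"):
    capture(n) if lab=="collector" else None
    try: print(lab,n,[(round(d["confidence"],2),[round(float(x),1) for x in d["position"]]) for d in landmark_of(n,lab)[:3]])
    except Exception as e: print(lab,n,e)
print(state()["clock"])
E
```

```text
['Unreachable', 'capture', 'hand_in', 'landmark_of', 'pinch_z', 'recognise', 'silhouettes', 'state']
collector scene [(0.87, [256.6, 285.0])]
collector top []
door_hinge scene [(0.66, [212.5, 348.5])]
door_hinge top [(0.63, [188.1, 290.2])]
handle_grip scene [(0.74, [213.2, 349.6]), (0.7, [123.1, 268.7]), (0.6, [167.8, 313.7])]
handle_grip top [(0.55, [216.8, 357.3])]
wheel scene [(0.88, [211.4, 359.6]), (0.41, [165.4, 312.6])]
wheel top [(0.56, [249.0, 316.1]), (0.33, [214.2, 363.1])]
tray scene [(0.58, [273.5, 461.0]), (0.46, [122.0, 268.3])]
tray top [(0.71, [262.7, 198.7])]
tray_in scene [(0.95, [275.0, 466.0]), (0.42, [122.5, 269.2])]
tray_in top [(0.92, [259.7, 197.8])]
damper scene [(0.57, [146.8, 271.4])]
damper top []
lever_ball scene [(0.56, [106.8, 281.6])]
lever_ball top [(0.5, [273.4, 478.6])]
mark_tip scene [(0.63, [124.4, 268.3]), (0.24, [257.3, 281.8])]
mark_tip top [(0.44, [239.4, 466.6])]
bottle scene []
bottle top [(0.63, [214.9, 389.5])]
tin scene [(0.9, [208.7, 275.4])]
tin top [(0.71, [131.1, 324.1])]
brush scene [(0.56, [302.9, 331.9])]
brush top [(0.56, [153.4, 269.7])]
1.4
```

The scene view shows the collector in the middle (tin on the roof at 277,197), the wheel at (360,210), the tray at (466,272) and the damper with its ball at (281,107) and brass mark at about (269,127). The top view shows the same: wheel (317,247), tray (198,259), handle (358,208), ball (480,275).

```bash
cat > h.py <<'E'
import numpy as np, cv2
from workcell import *
def cam(n,save=None):
    c=capture(n)
    if save: cv2.imwrite(save,c["color"][:,:,::-1])
    return c
def proj(c,P):
    P=np.atleast_2d(P).astype(float); T=np.linalg.inv(c["cam_to_world"])
    q=P@T[:3,:3].T+T[:3,3]
    x=q[:,0]/-q[:,2]; y=-q[:,1]/-q[:,2]; r2=x*x+y*y; f=1+c["k1"]*r2
    K=c["intrinsics"]
    return np.c_[K[0,0]*x*f+K[0,2],K[1,1]*y*f+K[1,2]]
def ray(c,uv):
    K=c["intrinsics"]; xd=(uv[0]-K[0,2])/K[0,0]; yd=(uv[1]-K[1,2])/K[1,1]
    x,y=xd,yd
    for _ in range(20):
        f=1+c["k1"]*(x*x+y*y); x,y=xd/f,yd/f
    d=c["cam_to_world"][:3,:3]@np.array([x,-y,-1]); return c["cam_to_world"][:3,3],d/np.linalg.norm(d)
def onz(c,uv,z):
    o,d=ray(c,uv); return o+d*(z-o[2])/d[2]
def tri(c1,uv1,c2,uv2):
    o1,d1=ray(c1,uv1);o2,d2=ray(c2,uv2)
    A=np.c_[d1,-d2]; s=np.linalg.lstsq(A,o2-o1,rcond=None)[0]
    a=o1+d1*s[0]; b=o2+d2*s[1]; return (a+b)/2,np.linalg.norm(a-b)
def crop(c,u,v,w,h,k,name):
    im=c["color"][v:v+h,u:u+w,::-1]
    cv2.imwrite(name,cv2.resize(im,None,fx=k,fy=k,interpolation=cv2.INTER_CUBIC))
E
python3 - <<'E'
from h import *
np.set_printoptions(precision=1,suppress=True)
s=cam("scene");t=cam("top")
import pickle; pickle.dump((s,t),open("c0.pkl","wb"))
L=dict(lever_ball=([106.8,281.6],[273.4,478.6]),mark_tip=([124.4,268.3],[239.4,466.6]),tray_in=([275,466],[259.7,197.8]),
 handle=([167.8,313.7],[216.8,357.3]),wheel=([211.4,359.6],[249,316.1]),tin=([208.7,275.4],[131.1,324.1]))
for k,(a,b) in L.items(): print(k,*tri(s,a[::-1],t,b[::-1]))
crop(s,225,80,200,150,4,"pics/s1.png")
crop(t,280,90,220,165,3.6,"pics/t1.png")
crop(t,420,200,100,100,6,"pics/t2.png")
E
```

```text
lever_ball [ 457.2 -346.6  152.7] 0.179321938720766
mark_tip [ 536.4 -324.1  138.5] 6.412598230181276
tray_in [493.1 367.8  -2.5] 0.9558917433245073
handle [598.6 -62.7 157.2] 8.165871077768843
wheel [520.4  37.9  13.8] 5.1408932034512835
tin [797.9  13.6 196.9] 9.556163733253662
```

View pics/s1.png

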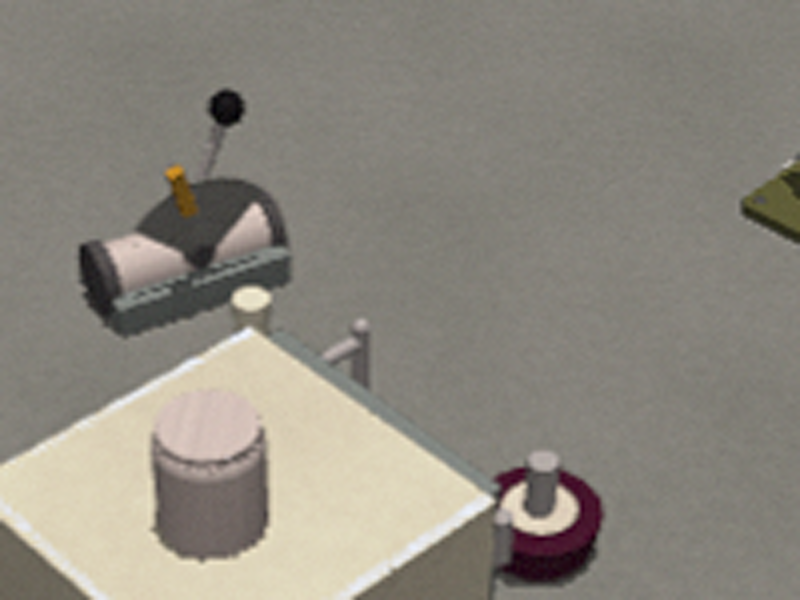

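View pics/t1.png

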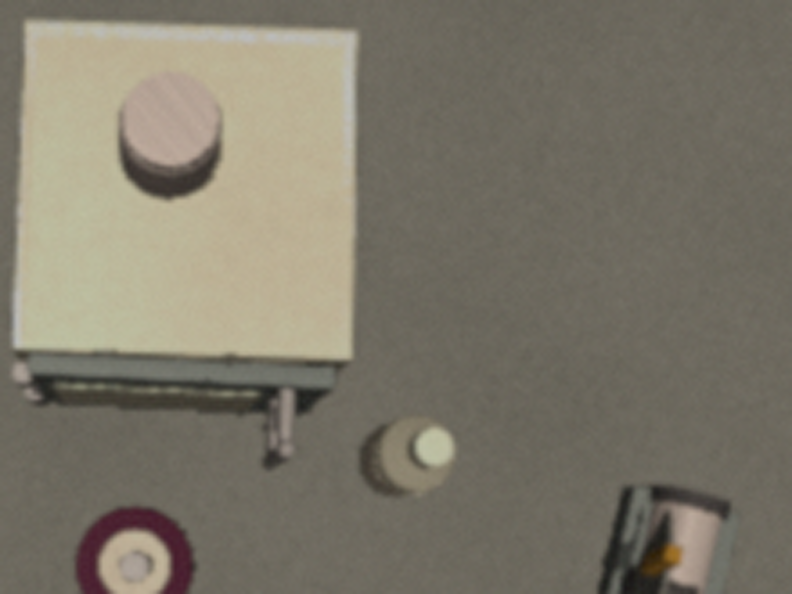

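View pics/t2.png

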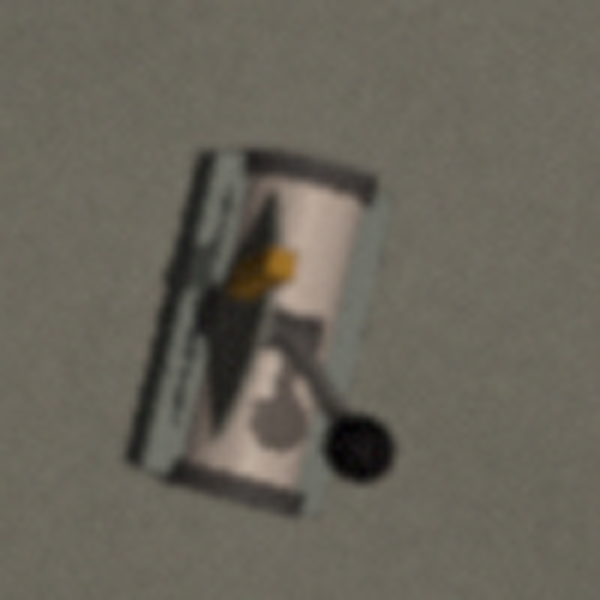

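```bash
python3 - <<'E'
from h import *
import pickle
np.set_printoptions(precision=1,suppress=True)
s,t=pickle.load(open("c0.pkl","rb"))
S=lambda x,y:((x+.5)/4-.5+225,(y+.5)/4-.5+80)
T1=lambda x,y:((x+.5)/3.6-.5+280,(y+.5)/3.6-.5+90)
T2=lambda x,y:((x+.5)/6-.5+420,(y+.5)/6-.5+200)
for k,a,b in [("ball",S(227,107),T2(360,447)),("mark",S(176,174),T2(282,265)),("hub",S(543,458),T1(135,566)),("bar",S(361,325),T1(286,450)),
 ("cornerFR",S(250,330),T1(352,358)),("cornerFL",S(495,500),T1(14,348)),("tintop",S(210,425),T1(171,120)),("bottletop",S(251,300),T1(434,447))]:
    print(k,*tri(s,a,t,b))
for p in [(25,20),(357,30),(352,358),(14,348)]: print(onz(t,T1(*p),190))
# damper block top/bottom corners
for p in [(243,152),(372,205),(320,515),(150,478)]: print("damp z30",onz(t,T2(*p),30))
print(proj(t,[[493,368,25]]),proj(s,[[493,368,5]]))
crop(s,420,230,100,80,6,"pics/s2.png")
crop(t,160,220,80,80,6,"pics/t3.png")
E
```

```text
ball [ 455.6 -349.2  152.3] 0.4618329761867524
mark [ 527.9 -327.4  136.1] 0.518229110333236
hub [525.6  36.7  81.7] 0.7978336578430709
bar [599.8 -61.8 182.1] 1.5821600012245485
cornerFR [ 657.9 -104.8  186.8] 0.15513871380323577
cornerFL [667.  112.9 189. ] 0.34279743097134624
tintop [793.2  12.  263.2] 0.23365333721597512
bottletop [ 602.7 -164.6  147.7] 0.852626190794209
[885.8 105.1 190. ]
[ 876.5 -114.5  190. ]
[ 657.5 -104.2  190. ]
[666.7 112.9 190. ]
damp z30 [ 578.1 -352.8   30. ]
damp z30 [ 553.1 -411.1   30. ]
damp z30 [ 415.  -380.2   30. ]
damp z30 [ 433.1 -303.7   30. ]
[[194.8 260.1]] [[466.9 273.1]]
```

View pics/t3.png

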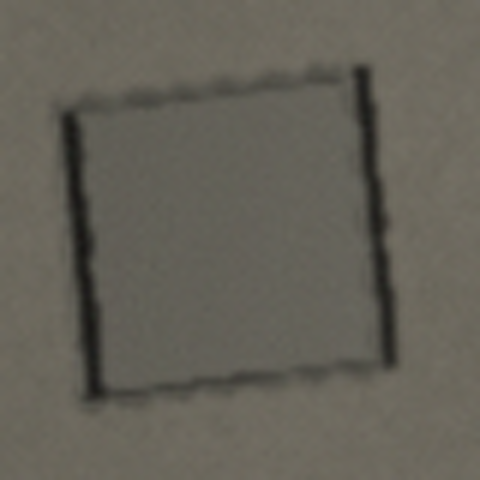

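View pics/s2.png

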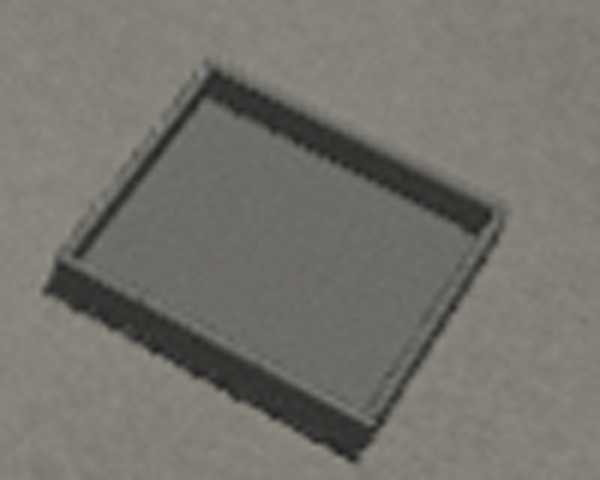

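```bash
cat > fit.py <<'E'
from h import *
from scipy.optimize import least_squares
S=lambda x,y:((x+.5)/4-.5+225,(y+.5)/4-.5+80)
T2=lambda x,y:((x+.5)/6-.5+420,(y+.5)/6-.5+200)
def pts(p):
    x,y,w,a,b=p; R=np.array([[np.cos(w),-np.sin(w),0],[np.sin(w),np.cos(w),0],[0,0,1]])
    o=np.array([x,y,0]); f=lambda *q:o+R@np.array(q,float)
    return dict(ball=f(110*np.sin(a),0,50+110*np.cos(a)),mark=f(92*np.sin(b),42,50+92*np.cos(b)),piv=f(0,0,50),
      c=[f(sx*75,sy*42.5,z) for z in(0,30) for sx,sy in((1,1),(1,-1),(-1,-1),(-1,1))],
      arc=[f(70*np.sin(q),36,50+70*np.cos(q)) for q in np.linspace(-1,1,15)],lev=f(0,0,50),mbase=f(70*np.sin(b),42,50+70*np.cos(b)))
def draw(c,p,crp,k,name):
    u,v,w,h=crp; im=cv2.resize(c["color"][v:v+h,u:u+w,::-1],None,fx=k,fy=k,interpolation=cv2.INTER_CUBIC)
    P=pts(p); g=lambda q:tuple(int(round(t)) for t in (proj(c,q)[0]+.5-[u,v])*k-.5)
    C=P["c"]
    for i in range(4):
        cv2.line(im,g(C[i]),g(C[(i+1)%4]),(255,0,0),1);cv2.line(im,g(C[4+i]),g(C[4+(i+1)%4]),(0,255,255),1)
    cv2.line(im,g(P["piv"]),g(P["ball"]),(0,0,255),1);cv2.line(im,g(P["mbase"]),g(P["mark"]),(0,255,0),1)
    for q in P["arc"]: cv2.circle(im,g(q),2,(255,0,255),-1)
    cv2.imwrite(name,im)
E
python3 - <<'E'
from fit import *
import pickle
np.set_printoptions(precision=3,suppress=True)
s,t=pickle.load(open("c0.pkl","rb"))
obs=[(s,"ball",S(227,107)),(t,"ball",T2(360,447)),(s,"mark",S(176,174)),(t,"mark",T2(282,265))]
def edge(c,A,B,q):
    a=proj(c,A)[0];b=proj(c,B)[0];n=np.array([-(b-a)[1],(b-a)[0]]);n/=np.linalg.norm(n);return float((np.array(q)-a)@n)
def res(p):
    P=pts(p);r=[]
    for c,k,uv in obs: r+=list(proj(c,P[k])[0]-uv)
    C=P["c"]
    for q in((200,165),(130,455)): r.append(edge(t,C[0],C[3],T2(*q)))
    for q in((384,230),(330,480)): r.append(edge(t,C[5],C[6],T2(*q)))
    for q in((116,303),(290,250)): r.append(edge(s,C[4],C[7],S(*q)))
    for q in((124,335),(289,284)): r.append(edge(s,C[0],C[3],S(*q)))
    r.append(edge(s,C[0],C[4],S(120,320)))
    r.append(edge(s,C[3],C[7],S(291,266)))
    return np.array(r)
f=least_squares(res,[495,-350,-.22,-.37,.37],loss="soft_l1"); print(f.x); print(res(f.x))
P=pts(f.x); print(P["ball"],P["mark"],P["piv"])
draw(t,f.x,(420,200,100,100),6,"pics/t2f.png");draw(s,f.x,(225,80,100,100),6,"pics/s2f.png")
S2=lambda x,y:((x+.5)/6-.5+420,(y+.5)/6-.5+230)
T3=lambda x,y:((x+.5)/6-.5+160,(y+.5)/6-.5+220)
print("tray s",[onz(s,S2(*q),25) for q in((208,65),(503,210),(370,425),(60,262))],np.mean([onz(s,S2(*q),25) for q in((208,65),(503,210),(370,425),(60,262))],0))
q4=[onz(t,T3(*q),25) for q in((62,103),(365,66),(396,365),(92,400))];print("tray t",q4,np.mean(q4,0))
E
```

```text
[ 497.466 -362.71    -0.285   -0.413    0.214]
[-0.016  0.262  0.253  0.095 -0.116 -1.085  0.87  -0.094 -0.868 -0.967
  1.372  0.629 -1.588 -0.792 -0.804  0.021 -0.034 -0.252]
[ 455.089 -350.281  150.745] [ 528.016 -327.901  139.906] [ 497.466 -362.71    50.   ]
tray s [array([439.113, 290.698,  25.   ]), array([421.727, 425.333,  25.   ]), array([556.499, 442.284,  25.   ]), array([574.745, 307.671,  25.   ])] [498.021 366.497  25.   ]
tray t [array([556.539, 437.418,  25.   ]), array([571.808, 299.083,  25.   ]), array([438.06 , 283.874,  25.   ]), array([423.524, 421.031,  25.   ])] [497.483 360.352  25.   ]
```

View pics/t2f.png

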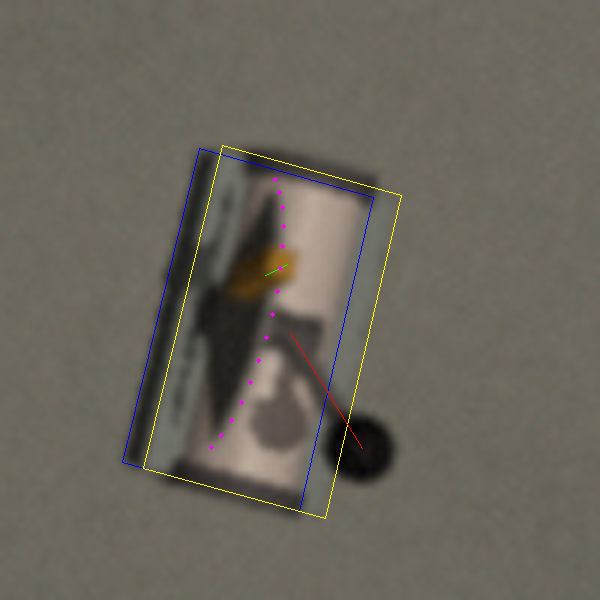

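View pics/s2f.png

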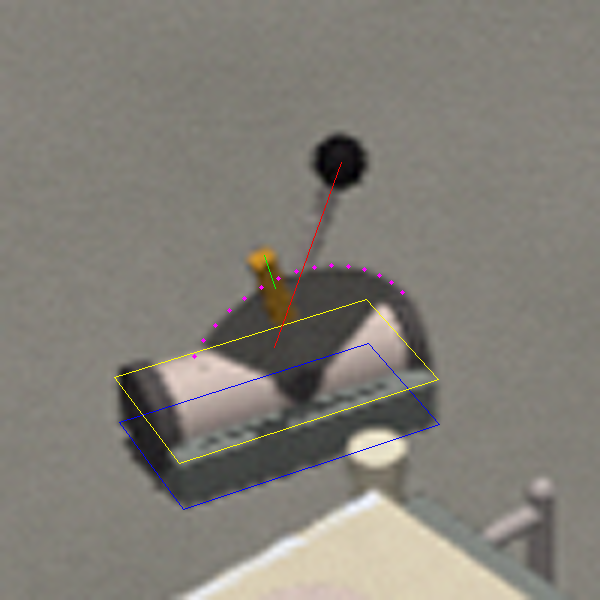

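```bash
cat > go.py <<'E'
import sys,numpy as np
from workcell import *
# usage: go.py gx gy gz [yaw of tool y, world]   (grasp point target, mm)
a=[float(x) for x in sys.argv[1:]]
s=state();R=np.array(s["orientation"]);g=np.array(s["eef_pos"])+R[:,2]*pinch_z
yaw=np.arctan2(R[1,1],R[0,1])
print("t %.2f grasp %s yawY %.3f open %.1f F %s"%(s["clock"],np.round(g,1),yaw,s["opening"],np.round(s["force"],1)),"j",np.round(s["joints"],2))
if a:
    d=R.T@(np.array(a[:3])-g)/10
    turn=0
    if len(a)>3: turn=-((a[3]-yaw+np.pi/2)%np.pi-np.pi/2)
    print("shift cm",np.round(d,2),"turn",round(turn,3),"len",round(np.linalg.norm(d),1))
E
python3 go.py 525.6 36.7 150
```

```text
t 1.50 grasp [170.2 601.4 257.4] yawY 1.295 open 88.0 F [-0.6 -0.2  0.3] j [-1.26  0.69 -0.19  1.57  0.16  0.9  -0.22]
shift cm [-49.58 -44.66  10.74] turn 0 len 67.6
```

```bash
python3 -m jog '[[8.8,-15,-14,3,0],[8.8,-15,-14,3,0],[8.8,-15,-14,3,0],[8.8,-15,-14,3,0],[8.8,-15,-14,3,0]]' 20;  python3 go.py 525.6 36.7 150
```

```text
clock: 1.92
eef_pos: [277.1, 424.0, 374.7]
orientation: [[-0.962, 0.272, 0.0], [0.272, 0.962, 0.0], [-0.0, 0.0, -1.0]]
force: [0.9, 0.6, 0.3]
opening: 88.0
t 1.92 grasp [277.2 424.1 227.4] yawY 1.295 open 88.0 F [0.9 0.6 0.3] j [-0.95  0.58 -0.21  1.95  0.2   0.63  0.01]
shift cm [-34.44 -30.52   7.74] turn 0 len 46.7
```

```bash
python3 -m jog '[[8.8,-34.4,-30.5,3,0],[8.8,-34.4,-30.5,3,0],[8.8,-34.4,-30.5,3,0],[8.8,-34.4,-30.5,3,0],[8.8,-34.4,-30.5,3,0]]' >/dev/null;  python3 go.py 525.6 36.7 150
```

```text
t 2.33 grasp [389.4 249.2 214. ] yawY 1.295 open 88.3 F [ 0.9 -0.7 -0.4] j [-0.51  0.56 -0.24  2.09  0.26  0.52  0.35]
shift cm [-18.88 -16.75   6.39] turn 0 len 26.0
```

```bash
python3 -m jog '[[8.8,-18.9,-16.8,4,0],[8.8,-18.9,-16.8,4,0],[8.8,-18.9,-16.8,4,0],[8.8,-18.9,-16.8,4,0],[8.8,-18.9,-16.8,4,0]]' >/dev/null;  python3 go.py 525.6 36.7 150
```

```text
t 2.75 grasp [500.4  75.5 181.2] yawY 1.295 open 88.3 F [1.5 0.7 0.3] j [-0.07  0.66 -0.27  1.99  0.34  0.53  0.71]
shift cm [-3.48 -3.05  3.12] turn 0 len 5.6
```

```bash
python3 -m jog '[[6,-3.5,-3.1,3.1,0],[6,-3.5,-3.1,3.1,0],[6,-3.5,-3.1,3.1,0]]' >/dev/null;  python3 go.py 525.6 36.7 61; python3 - <<'E'
from h import *
s=cam("scene");t=cam("top")
crop(s,280,120,160,120,5,"pics/s3.png");crop(t,240,180,160,120,5,"pics/t4.png")
E
```

```text
t 3.00 grasp [525.1  33.5 148.4] yawY 1.288 open 70.0 F [ 0.8  1.1 -0.1] j [ 0.    0.74 -0.26  1.96  0.37  0.5   0.77]
shift cm [0.03 0.34 8.74] turn 0 len 8.7
```

View pics/s3.png

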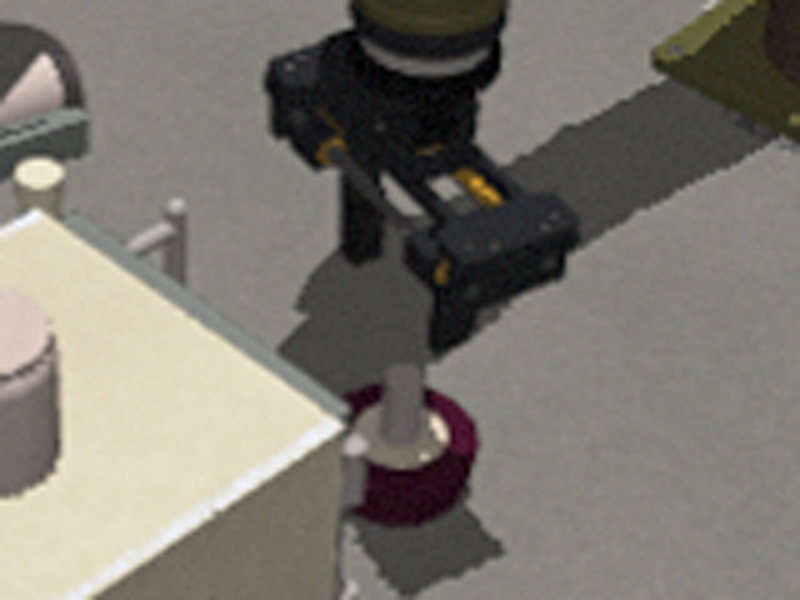

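View pics/t4.png

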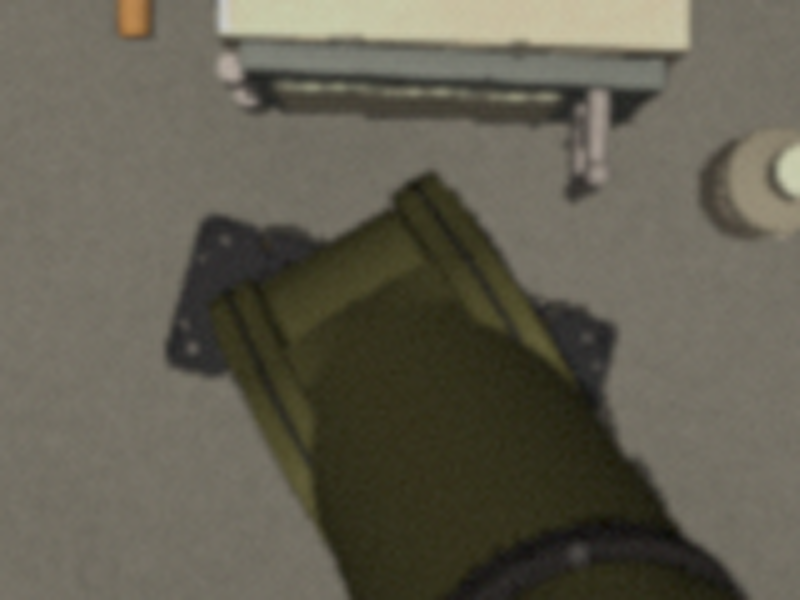

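The gripper straddles the line above the hub (scene crop: hub at 403,400, fingers at 355 and 455), and the handle is clear. I'll go down.

```bash
python3 -m jog '[[6,0,0.2,3,0],[6,0,0.2,5,0],[6,0,0.2,5,0]]' >/dev/null;  python3 go.py 525.6 36.7 61
```

```text
t 3.35 grasp [522.7  42.8  98.6] yawY 1.300 open 60.5 F [-0.3  0.1  0.8] j [-0.05  0.82 -0.21  1.98  0.41  0.38  0.73]
shift cm [-0.46 -0.51  3.76] turn 0 len 3.8
```

```bash
python3 -m jog '[[6,0,0,0,0],[6,0,0,0,0],[6,0,0,0,0]]' >/dev/null;  python3 go.py 525.6 36.7 61
```

```text
t 3.60 grasp [525.7  41.  101.8] yawY 1.296 open 60.0 F [ 1.1  0.5 -0.4] j [-0.04  0.82 -0.21  1.98  0.41  0.38  0.73]
shift cm [-0.1  -0.42  4.08] turn 0 len 4.1
```

```bash
python3 -m jog '[[6,-0.1,-0.4,2,0],[6,-0.1,-0.4,4,0],[6,-0.1,-0.4,4,0],[6,-0.1,-0.4,4,0]]' >/dev/null;  python3 go.py 525.6 36.7 61;python3 - <<'E'
from h import *
s=cam("scene")
crop(s,300,150,120,100,6,"pics/s4.png")
E
```

```text
t 3.93 grasp [524.8  36.1  60.8] yawY 1.295 open 59.7 F [ 0.1 -0.4  0.9] j [-0.06  0.89 -0.16  1.99  0.44  0.29  0.71]
shift cm [-0.06  0.08 -0.02] turn 0 len 0.1
```

View pics/s4.png

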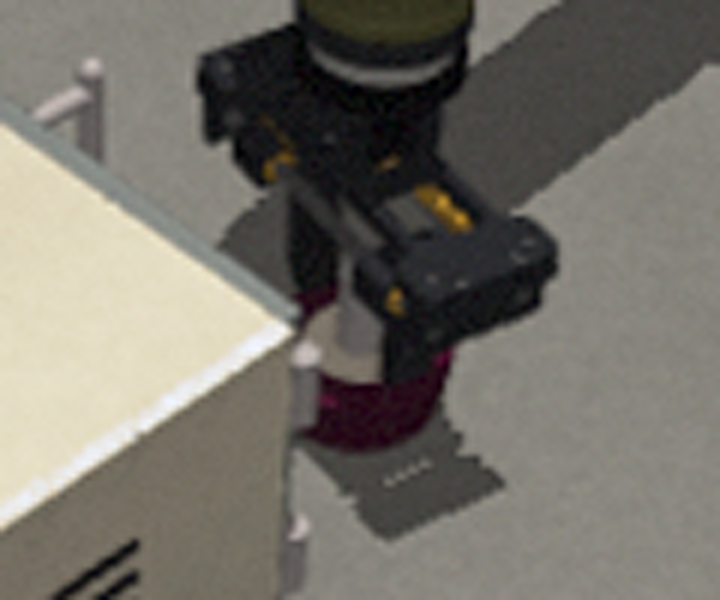

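The fingers are on both sides of the hub (hub at 355,315; fingers at 310,250 and 400,350). I'll close the gripper.

```bash
python3 -m jog '[[1.5,0,0,0,0],[1.5,0,0,0,0],[1.5,0,0,0,0],[1.5,0,0,0,0],[1.5,0,0,0,0]]' 40;  python3 -m jog '[[1.5,0,0,0,0],[1.5,0,0,0,0],[1.5,0,0,0,0]]' >/dev/null; python3 go.py 498 363 135
```

```text
clock: 4.4
eef_pos: [525.0, 35.8, 208.0]
orientation: [[-0.962, 0.272, 0.001], [0.272, 0.962, 0.0], [-0.0, 0.0, -1.0]]
force: [-0.0, -0.6, 0.1]
opening: 28.9
t 4.65 grasp [525.4  36.4  60.6] yawY 1.295 open 21.1 F [0.3 0.9 2.5] j [-0.06  0.89 -0.16  1.99  0.44  0.29  0.71]
shift cm [11.51 30.7  -7.42] turn 0 len 33.6
```

```bash
python3 -m jog '[[1.5,0,0,-2,0],[1.5,0,0,-4,0],[1.5,0,0,-6,0],[1.5,0,0,-7,0],[1.5,0,0,-7,0]]' ; python3 go.py 498 363 132
```

```text
clock: 5.07
eef_pos: [525.4, 35.5, 279.1]
orientation: [[-0.962, 0.273, 0.003], [0.273, 0.962, 0.0], [-0.003, 0.001, -1.0]]
force: [0.1, 0.0, -2.5]
opening: 20.9
t 5.07 grasp [525.8  35.6 131.8] yawY 1.294 open 20.9 F [ 0.1  0.  -2.5] j [-0.01  0.76 -0.24  1.97  0.39  0.45  0.75]
shift cm [ 1.161e+01  3.074e+01 -2.000e-02] turn 0 len 32.9
```

```bash
python3 - <<'E'
from h import *
s=cam("scene")
crop(s,300,120,120,100,6,"pics/s5.png")
E
```

```text
(no output)
```

View pics/s5.png

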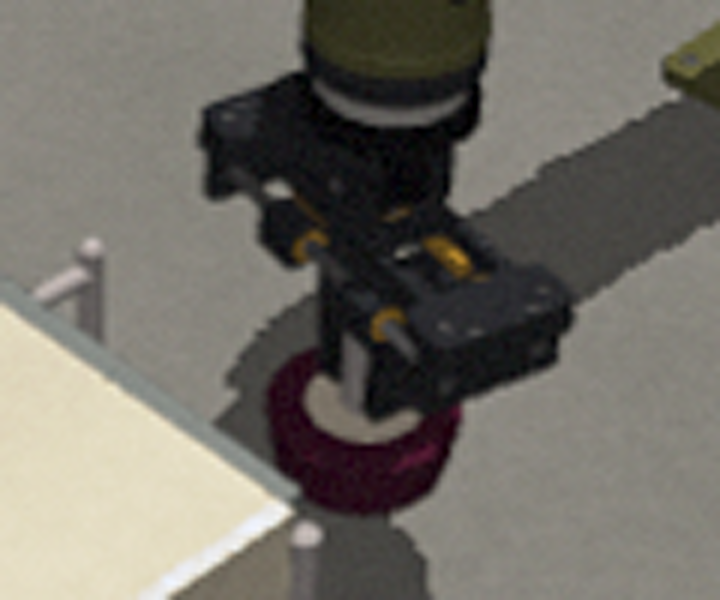

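The wheel is held level (centre at 365,430 in the crop). I'll carry it to the tray.

```bash
python3 -m jog '[[1.5,1,2.5,0,0],[1.5,2,5.3,0,0],[1.5,3,8,0,0],[1.5,4,10.6,0,0],[1.5,5,13.3,0,0]]' >/dev/null;  python3 -m jog '[[1.5,1,2.7,0,0],[1.5,2,5.4,0,0],[1.5,3,8.1,0,0],[1.5,4,10.8,0,0],[1.5,5,13.3,0,0]]' >/dev/null; python3 go.py 498 363 132
```

```text
t 5.95 grasp [500.  320.2 128.4] yawY 1.296 open 20.6 F [ 0.8 -1.1 -1.4] j [-0.53  0.83 -0.2   1.76  0.27  0.58  0.4 ]
shift cm [ 1.36  4.07 -0.36] turn 0 len 4.3
```

```bash
python3 -m jog '[[1.5,0.7,2,0,0],[1.5,1.3,3.8,0,0],[1.5,1.4,4.1,0,0],[1.5,1.4,4.1,0,0]]' >/dev/null; python3 go.py 498 363 132
python3 - <<'E'
from h import *
s=cam("scene");t=cam("top")
crop(s,400,190,130,120,5,"pics/s6.png");crop(t,130,180,160,120,5,"pics/t6.png")
E
```

```text
t 6.28 grasp [497.6 363.  128.8] yawY 1.298 open 20.6 F [ 0.4 -0.2 -1.1] j [-0.59  0.85 -0.2   1.69  0.25  0.63  0.36]
shift cm [-0.04  0.01 -0.32] turn 0 len 0.3
```

View pics/s6.png

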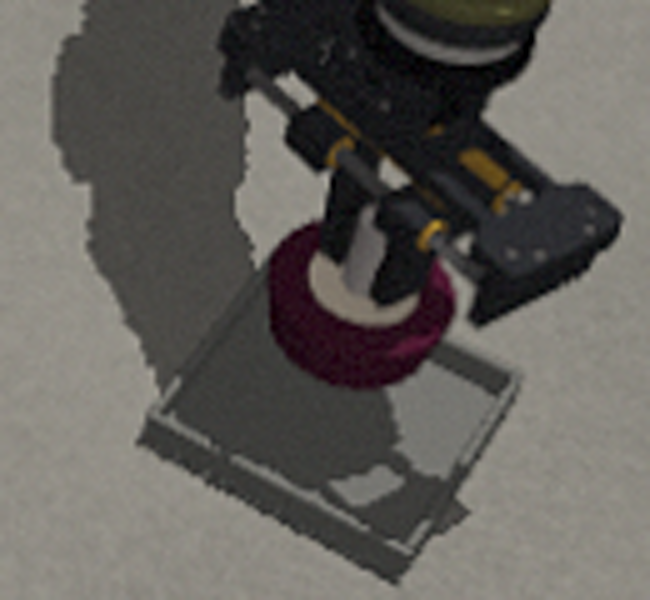

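View pics/t6.png

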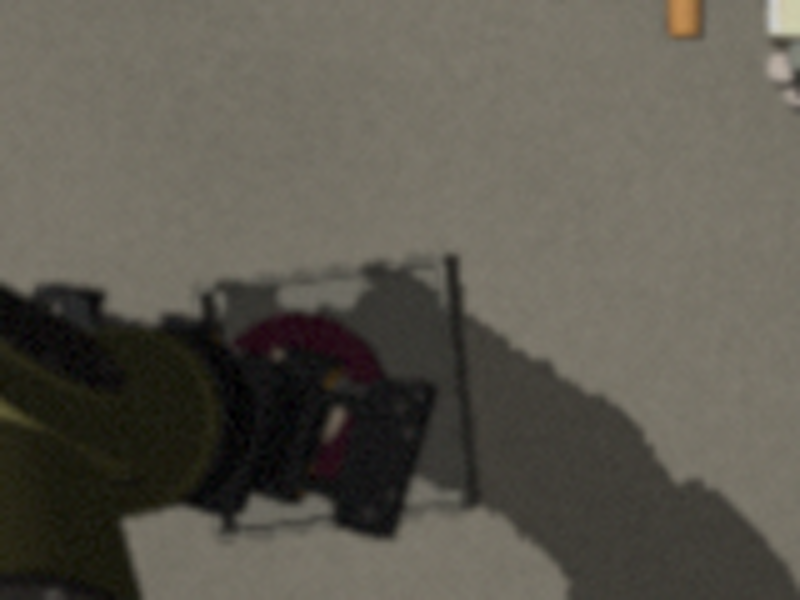

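Both views show the wheel over the tray, clear of the walls. I'll lower it.

```bash
python3 -m jog '[[1.5,0,0,2,0],[1.5,0,0,4,0],[1.5,0,0,5.3,0],[1.5,0,0,5.7,0],[1.5,0,0,5.7,0]]' >/dev/null; python3 -m jog '[[1.5,0,0,0,0],[1.5,0,0,0,0]]' >/dev/null;python3 go.py 498 363 66
```

```text
t 6.97 grasp [499.5 362.5  74.3] yawY 1.295 open 20.4 F [-0.3  0.6 -1.8] j [-0.61  0.93 -0.17  1.71  0.28  0.52  0.34]
shift cm [0.16 0.01 0.83] turn 0 len 0.8
```

```bash
for k in 1; do python3 -m jog '[[1.5,0,0,0.2,0],[1.5,0,0,0.4,0],[1.5,0,0,0.6,0],[1.5,0,0,0.6,0]]'|grep -E "eef|force"; python3 -m jog '[[1.5,0,0,0.1,0],[1.5,0,0,0.2,0],[1.5,0,0,0.2,0]]'|grep -E "eef|force"; done; python3 go.py 498 363 66
```

```text
eef_pos: [498.7, 362.2, 214.4]
force: [-0.2, 0.1, -2.9]
eef_pos: [498.8, 362.3, 212.9]
force: [-1.5, -0.6, 1.8]
t 7.55 grasp [498.8 362.3  65.6] yawY 1.295 open 20.7 F [-1.5 -0.6  1.8] j [-0.61  0.94 -0.17  1.71  0.28  0.51  0.34]
shift cm [ 0.1   0.05 -0.04] turn 0 len 0.1
```

The wheel has touched the floor: the force reversed, and the grasp height of 65.6 is 5 mm above where I picked it up. I'll release it.

```bash
python3 -m jog '[[2.6,0,0,0,0],[3.2,0,0,0,0],[5,0,0,0,0],[5,0,0,0,0],[5,0,0,0,0]]'|grep -E "force|open"; python3 -m jog '[[5,0,0,-2,0],[5,0,0,-5,0],[5,0,0,-8,0],[5,0,0,-11,0],[5,0,0,-14,0]]' >/dev/null; python3 go.py 455 -350 210 -0.28
```

```text
force: [-1.2, 0.1, -0.2]
opening: 49.0
t 8.38 grasp [498.6 362.1 206.7] yawY 1.295 open 50.0 F [ 0.5 -0.   0.1] j [-0.57  0.74 -0.23  1.64  0.22  0.78  0.39]
shift cm [-15.19 -69.71  -0.33] turn -1.566 len 71.3
```

```bash
python3 - <<'E'
from h import *
s=cam("scene")
crop(s,400,190,130,120,5,"pics/s7.png")
E
```

```text
(no output)
```

View pics/s7.png

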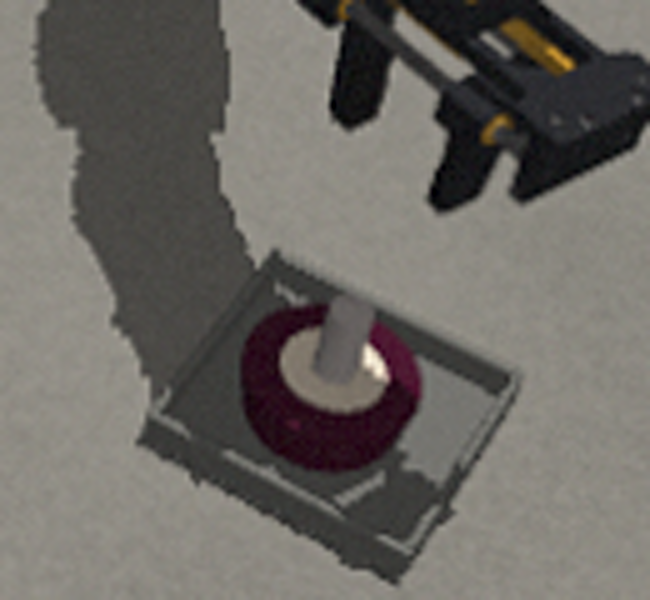

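The wheel lies flat and about central in the tray, hub up. Next I go to the damper, turning by +1.57 so that joint 7 stays in range.

```bash
python3 -m jog '[[6.5,-15,-69,0,1.57],[6.5,-15,-69,0,1.57],[6.5,-15,-69,0,1.57],[6.5,-15,-69,0,1.57],[6.5,-15,-69,0,1.57]]' >/dev/null; python3 go.py 455 -350 210 -0.28
```

```text
t 8.85 grasp [485.6 152.5 205.4] yawY 0.664 open 65.1 F [ 0.4 -0.7 -0.3] j [-0.35  0.62 -0.08  1.97  0.09  0.56  0.18]
shift cm [-37.68 -33.39  -0.47] turn 0.944 len 50.3
```

```bash
python3 -m jog '[[6.5,-37.7,-33.4,-0.5,0.944],[6.5,-37.7,-33.4,-0.5,0.944],[6.5,-37.7,-33.4,-0.5,0.944],[6.5,-37.7,-33.4,-0.5,0.944],[6.5,-37.7,-33.4,-0.5,0.944]]' >/dev/null; python3 go.py 455 -350 210 -0.28
```

```text
t 9.27 grasp [474.2 -55.5 207.4] yawY 0.039 open 65.3 F [ 1.8  0.8 -0.5] j [-0.01  0.58  0.05  2.06 -0.05  0.5   0.11]
shift cm [-29.35  -3.07  -0.26] turn 0.319 len 29.5
```

```bash
python3 -m jog '[[6.5,-29.3,-3.1,-0.3,0.319],[6.5,-29.3,-3.1,-0.3,0.319],[6.5,-29.3,-3.1,-0.3,0.319],[6.5,-29.3,-3.1,-0.3,0.319],[6.5,-29.3,-3.1,-0.3,0.319]]' >/dev/null; python3 go.py 455 -350 210 -0.28
```

```text
t 9.68 grasp [ 461.6 -263.6  209.5] yawY -0.274 open 65.1 F [0.  0.7 0.3] j [ 0.38  0.64  0.09  1.91 -0.09  0.6   0.25]
shift cm [-8.5   1.71 -0.05] turn 0.006 len 8.7
```

```bash
python3 -m jog '[[6.5,-8.5,1.7,0,0],[6.5,-8.5,1.7,0,0],[6.5,-8.5,1.7,0,0],[6.5,-8.5,1.7,0,0]]' >/dev/null; python3 go.py 455.4 -349.7 158 -0.285
```

```text
t 10.02 grasp [ 453.9 -351.9  209.3] yawY -0.280 open 64.9 F [-0.   1.2  0. ] j [ 0.53  0.68  0.08  1.78 -0.07  0.68  0.37]
shift cm [0.26 0.08 5.13] turn 0.005 len 5.1
```

```bash
python3 -m jog '[[6.5,0.2,0.1,2,0],[6.5,0.2,0.1,4,0],[6.5,0.2,0.1,5.1,0],[6.5,0.2,0.1,5.1,0]]' >/dev/null; python3 go.py 455.4 -349.7 158 -0.285; python3 - <<'E'
from h import *
s=cam("scene");t=cam("top")
crop(s,225,60,130,100,6,"pics/s8.png");crop(t,400,190,120,110,6,"pics/t8.png")
E
```

```text
t 10.35 grasp [ 456.1 -343.6  156.2] yawY -0.272 open 65.1 F [-0.4  0.5  0.4] j [ 0.53  0.76  0.06  1.82 -0.08  0.56  0.37]
shift cm [-0.61  0.1  -0.18] turn 0.013 len 0.6
```

View pics/s8.png

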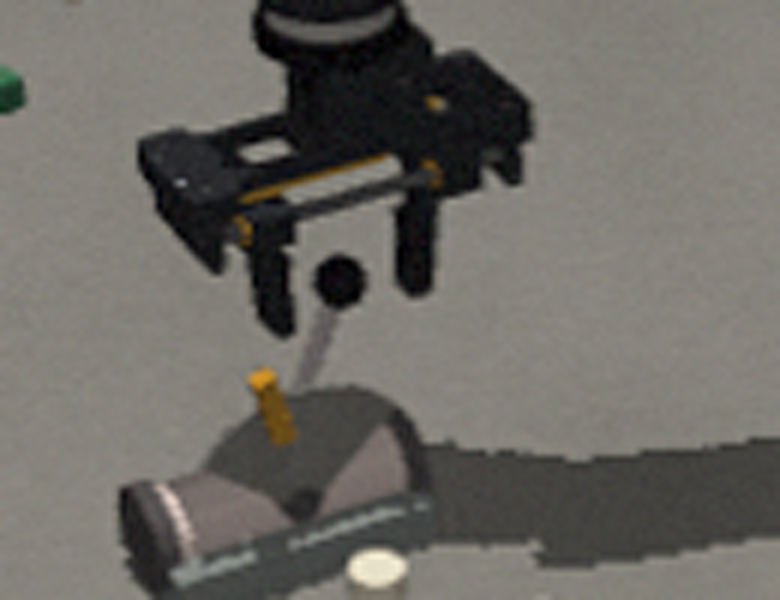

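View pics/t8.png

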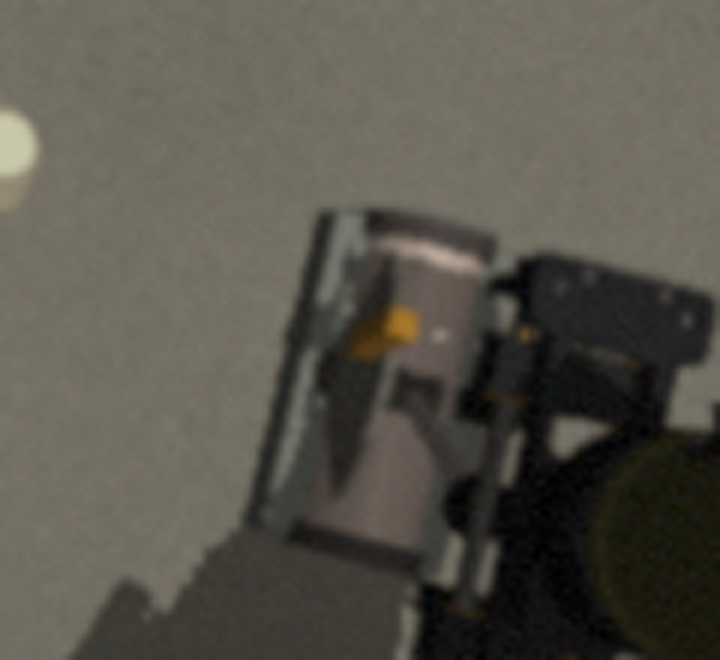

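The ball (340,280 in the scene crop) sits between the fingers (275 and 415), about at tip height. The arm is still settling, so I'll check the position and then close.

```bash
python3 -m jog '[[5.5,0,0,0,0],[5.5,0,0,0,0]]' >/dev/null; python3 go.py 455.4 -349.7 157 -0.285
```

```text
t 10.62 grasp [ 457.5 -346.6  159.5] yawY -0.274 open 55.3 F [ 0.3  0.3 -0.1] j [ 0.53  0.76  0.06  1.82 -0.08  0.56  0.37]
shift cm [-0.36 -0.12  0.25] turn 0.011 len 0.5
```

```bash
python3 -m jog '[[4,-0.3,-0.1,0.2,0.01],[3,-0.3,-0.1,0.2,0.01],[2,-0.3,-0.1,0.2,0.01],[2,-0.3,-0.1,0.2,0.01],[2,-0.3,-0.1,0.2,0.01]]' 15 | tail -2;python3 -m jog '[[2,0,0,0,0],[2,0,0,0,0]]' |tail -2;  python3 go.py 521.3 -369.4 162 -0.285
```

```text
force: [-0.3, 0.1, 1.0]
opening: 26.6
force: [-0.4, -1.1, 0.8]
opening: 26.9
t 11.20 grasp [ 455.1 -349.1  156.6] yawY -0.284 open 26.9 F [-0.4 -1.1  0.8] j [ 0.54  0.76  0.06  1.82 -0.08  0.56  0.37]
shift cm [-0.09  6.92 -0.54] turn 0.001 len 6.9
```

```bash
python3 -m jog '[[2,0,0.8,-0.3,0],[2,0,1.6,-0.5,0],[2,0,2.4,-0.65,0],[2,0,3.2,-0.75,0],[2,0,4,-0.8,0]]' |tail -2;  python3 go.py 521.3 -369.4 162 -0.285
```

```text
force: [-4.5, 1.2, 5.7]
opening: 26.9
t 11.62 grasp [ 491.9 -360.3  164.7] yawY -0.285 open 26.9 F [-4.5  1.2  5.7] j [ 0.51  0.79  0.08  1.7  -0.09  0.66  0.35]
shift cm [-0.05  3.08  0.26] turn 0.0 len 3.1
```

```bash
python3 -m jog '[[2,0,0.8,0,0],[2,0,1.6,0.1,0],[2,0,2.4,0.2,0],[2,0,2.9,0.25,0],[2,0,2.9,0.25,0]]' |tail -2;  python3 -m jog '[[2,0,0,0,0],[2,0,0,0,0]]' |tail -2;python3 go.py 521.3 -369.4 162 -0.285; python3 - <<'E'
from h import *
s=cam("scene");t=cam("top")
crop(s,225,60,130,100,6,"pics/s9.png")
import pickle; pickle.dump((s,t),open("c1.pkl","wb"))
E
```

```text
force: [-0.5, -2.9, 0.4]
opening: 26.7
force: [-1.1, -2.4, -1.2]
opening: 26.7
t 12.20 grasp [ 522.1 -368.9  161.9] yawY -0.284 open 26.7 F [-1.1 -2.4 -1.2] j [ 0.5   0.82  0.08  1.61 -0.09  0.71  0.34]
shift cm [-0.07 -0.06 -0.01] turn 0.001 len 0.1
```

View pics/s9.png

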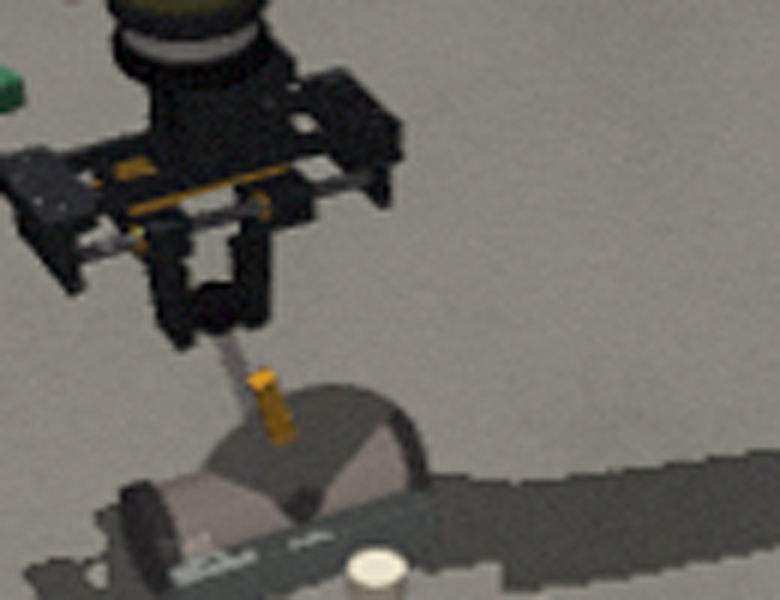

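The rod (250,415 → 218,305) and the brass tab look nearly parallel. I'll release, lift away and measure with a clear view.

```bash
python3 -m jog '[[3,0,0,0,0],[4,0,0,0,0],[5.5,0,0,0,0],[5.5,0,0,0,0]]' |tail -2;  python3 -m jog '[[5.5,0,0,-3,0],[5.5,0,0,-6,0],[5.5,-4,0,-6,0],[5.5,-8,0,-6,0],[5.5,-12,0,-6,0]]' |tail -2;python3 go.py; python3 - <<'E'
from h import *
s=cam("scene");t=cam("top")
crop(s,235,80,75,75,8,"pics/s10.png")
crop(t,430,205,75,75,8,"pics/t10.png")
import pickle; pickle.dump((s,t),open("c2.pkl","wb"))
E
```

```text
force: [0.9, -0.3, 0.7]
opening: 47.8
force: [0.2, -0.8, 0.6]
opening: 55.0
t 13.05 grasp [ 488.3 -484.   223.1] yawY -0.281 open 55.0 F [ 0.2 -0.8  0.6] j [ 0.68  0.81  0.08  1.4  -0.07  0.93  0.49]
```

View pics/s10.png

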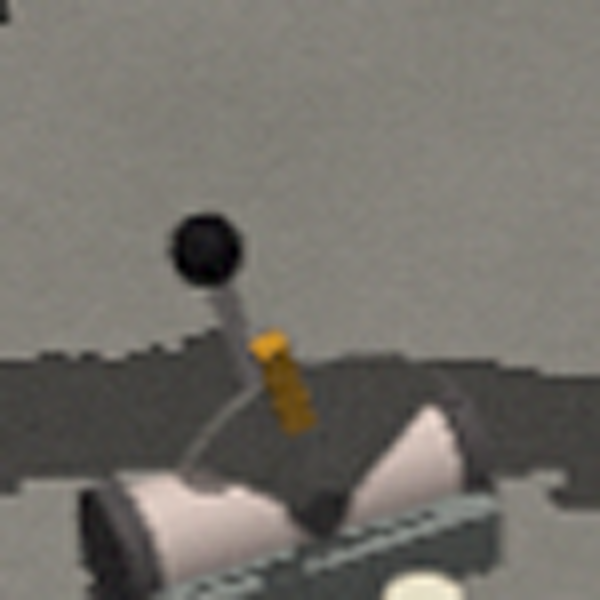

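View pics/t10.png

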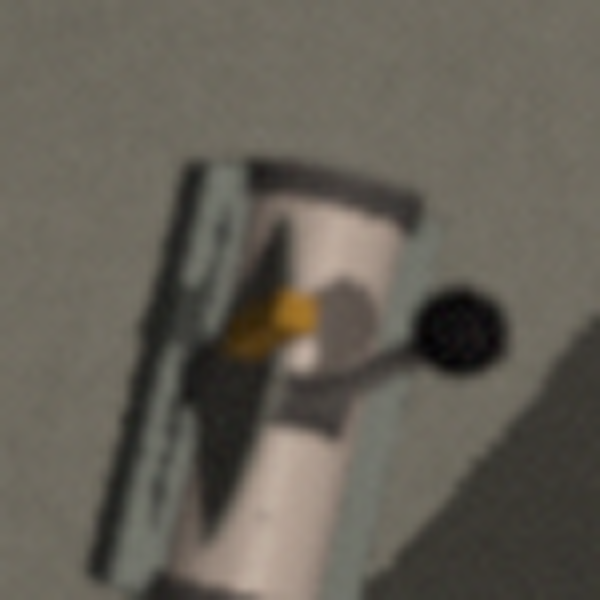

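```bash
cat > m.py <<'E'
from fit import *
import pickle
np.set_printoptions(precision=3,suppress=True)
s0,t0=pickle.load(open("c0.pkl","rb"));s,t=pickle.load(open("c2.pkl","rb"))
S8=lambda x,y:((x+.5)/8-.5+235,(y+.5)/8-.5+80)
T8=lambda x,y:((x+.5)/8-.5+430,(y+.5)/8-.5+205)
b1,e1=tri(s0,S(227,107),t0,T2(360,447));b2,e2=tri(s,S8(207,248),t,T8(460,330));mk,e3=tri(s,S8(269,345),t,T8(294,313))
print("ball1",b1,e1,"ball2",b2,e2,"mark",mk,e3)
d=b2-b1;w=np.arctan2(d[1],d[0]);print("yaw from ball motion",w)
mk0,_=tri(s0,S(176,174),t0,T2(282,265));print("mark then",mk0)
# fit pivot, yaw, angles with calibration bias shared (db)
obs=[(s0,"ball1",S(227,107)),(t0,"ball1",T2(360,447)),(s,"ball2",S8(207,248)),(t,"ball2",T8(460,330)),(s,"mark",S8(269,345)),(t,"mark",T8(294,313))]
lines=[(s,"rod",S8(207,248),S8(248,382)),(s,"tab",S8(271,352),S8(300,428)),(t,"rod",T8(460,330),T8(340,383)),(s0,"rod1",S(227,107),S(209,170)),(t0,"rod1",T2(360,447),T2(295,350)),(t,"tab",T8(294,313),T8(245,340))]
def model(p):
    x,y,w,a1,a2,b=p[:6]; X=np.array([np.cos(w),np.sin(w),0]);Y=np.array([-np.sin(w),np.cos(w),0]);Z=np.array([0,0,1.])
    o=np.array([x,y,50]); u=lambda q:np.sin(q)*X+np.cos(q)*Z
    return dict(ball1=o+110*u(a1),ball2=o+110*u(a2),mark=o+42*Y+92*u(b),base=o+42*Y+70*u(b),mid1=o+60*u(a1),mid2=o+60*u(a2),tb=o+42*Y+60*u(b))
def ang(c,A,B): v=proj(c,B)[0]-proj(c,A)[0];return np.arctan2(v[1],v[0])
def res(p):
    M=model(p);r=[];bs={id(s):p[6:8],id(s0):p[6:8],id(t):p[8:10],id(t0):p[8:10]}
    for c,k,uv in obs: r+=list((proj(c,M[k])[0]+bs[id(c)]-uv)/0.5)
    for c,k,q1,q2 in lines:
        A,B={"rod":("ball2","mid2"),"tab":("mark","tb"),"rod1":("ball1","mid1")}[k]
        v=np.subtract(q2,q1);e=np.arctan2(v[1],v[0])-ang(c,M[A],M[B]);r.append(((e+np.pi)%(2*np.pi)-np.pi)*np.linalg.norm(v)/0.7)
    r+=list(np.array(p[6:])/1.0)
    return np.array(r)
f=least_squares(res,[497,-362,-.28,-.4,.25,.25,0,0,0,0])
J=f.jac;cov=np.linalg.inv(J.T@J);print(f.x,np.sqrt(np.diag(cov))[:6]);print(f.fun)
print("a2-b",f.x[4]-f.x[5],"+-",np.sqrt(cov[4,4]+cov[5,5]-2*cov[4,5]))
E
python3 m.py
```

```text
ball1 [ 455.601 -349.22   152.315] 0.4618329761867524 ball2 [ 522.512 -368.208  159.02 ] 0.9810288251659677 mark [ 528.734 -326.873  138.009] 2.501926145063104
yaw from ball motion -0.2765129108155467
mark then [ 527.949 -327.415  136.144]
[ 497.428 -361.583   -0.264   -0.405    0.232    0.234   -0.188   -0.159
   -0.202    0.117] [2.737 2.232 0.023 0.019 0.016 0.018]
[-0.672  0.137  0.198 -0.007  0.399  0.718 -0.765  0.56   0.367 -0.775
  0.667 -0.612  1.246 -0.309  0.43  -1.332 -0.427 -0.115 -0.188 -0.159
 -0.202  0.117]
a2-b -0.002216326707141558 +- 0.01541948718694526
```

The joint fit puts the lever at 0.23 rad and the mark at 0.23 rad, a difference of about 0.00 ± 0.02, so the lever is lined up. Next I need an accurate handle position.

```bash
python3 - <<'E'
from h import *
import pickle
s,t=pickle.load(open("c2.pkl","rb"))
crop(s,290,145,60,60,10,"pics/s11.png");crop(t,330,180,60,60,10,"pics/t11.png")
E
```

```text
(no output)
```

View pics/s11.png

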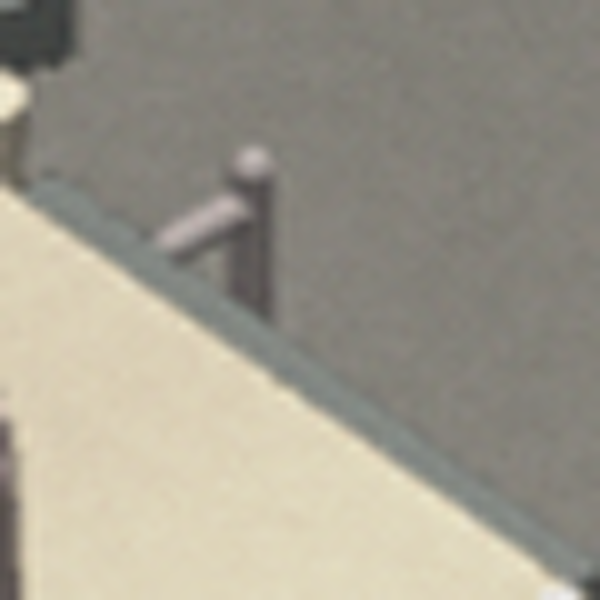

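View pics/t11.png

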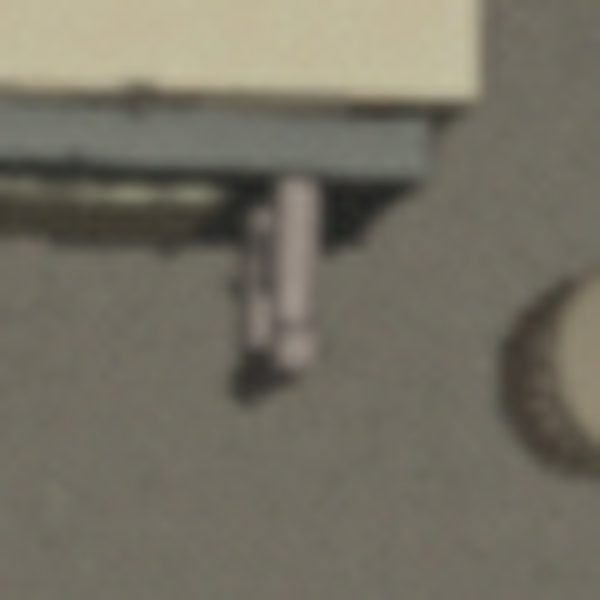

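```bash
python3 -m jog '[[5.5,0,0,0,-1.78],[5.5,0,0,0,-1.78],[5.5,0,0,-1,-1.78],[5.5,0,0,-1,-1.78],[5.5,0,0,-1,-1.78]]' |tail -2; python3 go.py 600 -62 235 1.5
```

```text
force: [0.7, 0.1, 0.1]
opening: 54.9
t 13.57 grasp [ 488.2 -483.2  232.5] yawY 0.347 open 54.9 F [0.7 0.1 0.1] j [ 0.76  0.8  -0.1   1.39  0.09  0.96  0.99]
shift cm [35.8  24.86 -0.24] turn -1.153 len 43.6
```

```bash
python3 - <<'E'
from h import *
import pickle
np.set_printoptions(precision=1,suppress=True)
s,t=pickle.load(open("c2.pkl","rb"))
A=((254.5)/10-.5+290,163.5/10-.5+145);B=(293.5/10-.5+330,348.5/10-.5+180)
print(tri(s,A,t,B),onz(s,A,186),onz(t,B,186))
E
python3 -m jog '[[5.5,35.8,24.9,-0.4,-1.15],[5.5,35.8,24.9,-0.4,-1.15],[5.5,35.8,24.9,-0.4,-1.15],[5.5,35.8,24.9,-0.4,-1.15],[5.5,35.8,24.9,-0.4,-1.15]]' |tail -2; python3 go.py 601 -62 235 1.5
```

```text
(array([600.4, -61.1, 182.9]), np.float64(1.3889529382295145)) [603.5 -59.  186. ] [599.8 -60.2 186. ]
force: [0.3, 0.2, 0.1]
opening: 54.9
t 13.98 grasp [ 542.8 -280.2  234.1] yawY 0.972 open 54.9 F [0.3 0.2 0.1] j [ 0.55  0.7  -0.26  1.63  0.22  0.84  1.17]
shift cm [ 7.49 21.31 -0.08] turn -0.528 len 22.6
```

```bash
python3 -m jog '[[5.5,7.5,21.3,0,-0.53],[5.5,7.5,21.3,0,-0.53],[5.5,7.5,21.3,0,-0.53],[5.5,7.5,21.3,0,-0.53],[5.5,7.5,21.3,0,-0.53]]' >/dev/null; python3 -m jog '[[5.5,0,0,0,0],[5.5,0,0,0,0]]' |tail -2;python3 go.py 601 -60.5 235 1.5
```

```text
force: [-1.1, 0.0, -0.0]
opening: 55.0
t 14.57 grasp [598.  -77.  234.1] yawY 1.503 open 55.0 F [-1.1  0.  -0. ] j [ 0.27  0.7  -0.39  1.65  0.33  0.85  1.25]
shift cm [-0.19  1.67 -0.08] turn 0.003 len 1.7
```

```bash
python3 -m jog '[[5.5,-0.2,1.6,0,0],[5.5,-0.2,1.6,0,0],[5.5,-0.2,1.6,0,0]]' |tail -2;python3 go.py 601 -60.5 162 1.5;python3 - <<'E'
from h import *
s=cam("scene");t=cam("top")
crop(s,260,90,120,100,6,"pics/s12.png");crop(t,290,150,110,100,6,"pics/t12.png")
E
```

```text
force: [-0.0, 0.2, 0.2]
opening: 55.6
t 14.82 grasp [600.3 -66.4 233.9] yawY 1.496 open 55.6 F [-0.   0.2  0.2] j [ 0.25  0.71 -0.38  1.65  0.33  0.85  1.23]
shift cm [-0.02  0.6   7.19] turn -0.004 len 7.2
```

View pics/s12.png

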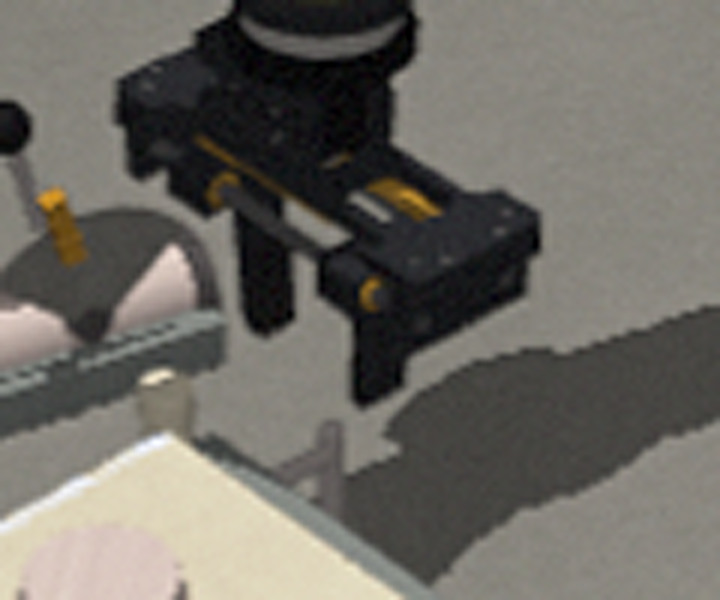

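View pics/t12.png

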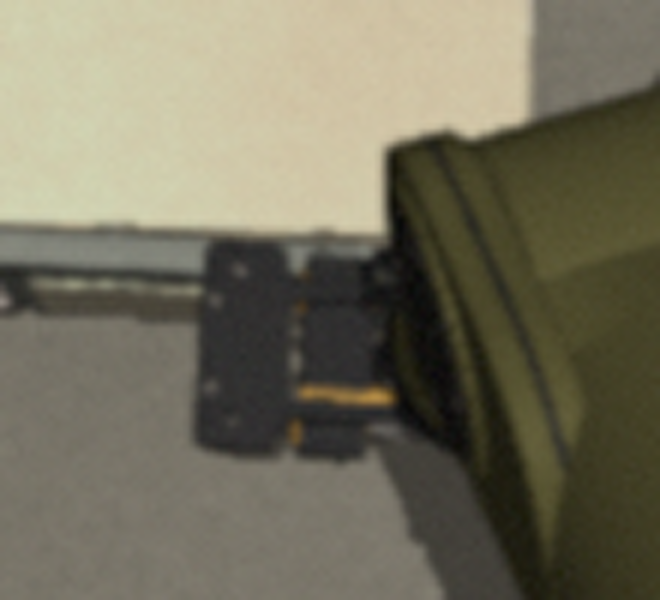

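Gripper is above the bar (335,460 in the scene crop), fingers on either side of it. I'll go down with a small y correction.

```bash
python3 -m jog '[[5.5,0,0.4,2,0],[5.5,0,0.4,4,0],[5.5,0,0.4,6,0],[5.5,0,0.4,7.2,0],[5.5,0,0.4,7.2,0]]' |tail -2;python3 -m jog '[[5.5,0,0,0,0],[5.5,0,0,0,0]]' |tail -2;python3 go.py 601 -60.5 160 1.5;python3 - <<'E'
from h import *
s=cam("scene")
crop(s,260,110,120,100,6,"pics/s13.png")
E
```

```text
force: [0.3, 0.3, -0.9]
opening: 55.0
force: [1.5, -0.7, -0.0]
opening: 55.0
t 15.50 grasp [601.6 -62.2 162.8] yawY 1.495 open 55.0 F [ 1.5 -0.7 -0. ] j [ 0.22  0.8  -0.34  1.71  0.38  0.7   1.18]
shift cm [0.07 0.17 0.28] turn -0.005 len 0.3
```

View pics/s13.png

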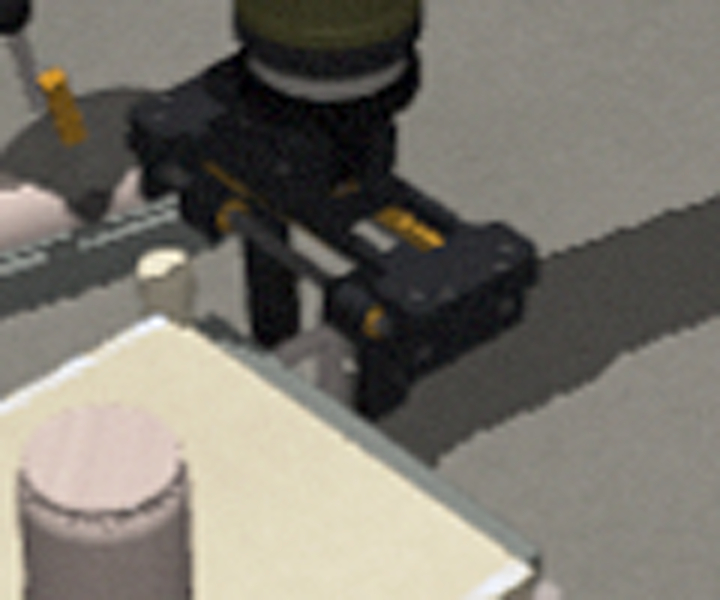

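```bash
python3 -m jog '[[4,0,0.1,0.2,0],[2,0,0.1,0.2,0],[0.6,0,0.1,0.2,0],[0.6,0,0.1,0.2,0],[0.6,0,0.1,0.2,0]]' 15 |tail -2;python3 -m jog '[[0.6,0,0,0,0],[0.6,0,0,0,0],[0.6,0,0,0,0]]' |tail -2;python3 go.py; cat > door.py <<'E'
import sys,numpy as np
from workcell import *
# print tool shifts/turn for a chain of door angles, from bar position now (assumes fixed grip), hinge from box fit
H=np.array([658.8,104.9]);s=state();R=np.array(s["orientation"]);g=(np.array(s["eef_pos"])+R[:,2]*pinch_z)
w=g[:2]-H;th0=np.arctan2(w[1],w[0]);closed=np.arctan2(-170,-47.5)-.042
print("r %.1f (exp 176.5) door angle now %.3f"%(np.hypot(*w),(closed-th0)%(2*np.pi)))
r=np.hypot(*w) if len(sys.argv)<3 else float(sys.argv[2])
z0=float(sys.argv[1]) if len(sys.argv)>1 else .1
for i in range(1,6):
    t=th0-z0*i;p=np.r_[H+r*np.array([np.cos(t),np.sin(t)]),g[2]]
    print(np.round(R.T@(p-g)/10,2),round(z0*i,2))
E
python3 door.py
```

```text
force: [-0.3, -0.3, 0.3]
opening: 23.8
force: [0.3, -0.3, 0.2]
opening: 11.3
t 16.22 grasp [601.  -60.6 159.9] yawY 1.496 open 11.3 F [ 0.3 -0.3  0.2] j [ 0.21  0.8  -0.34  1.71  0.38  0.69  1.17]
r 175.3 (exp 176.5) door angle now 0.021
[ 1.67  0.54 -0.  ] 0.1
[ 3.27  1.24 -0.  ] 0.2
[ 4.8   2.09 -0.  ] 0.3
[ 6.24  3.1  -0.  ] 0.4
[7.57 4.24 0.  ] 0.5
```

```bash
python3 -m jog '[[0.6,0.8,0.2,0,0.05],[0.6,1.7,0.5,0,0.1],[0.6,2.5,0.9,0,0.15],[0.6,3.3,1.2,0,0.2],[0.6,4.8,2.1,0,0.3]]'; python3 go.py; python3 door.py 0.1
```

```text
clock: 16.63
eef_pos: [555.6, -37.3, 307.2]
orientation: [[-0.929, 0.37, 0.003], [0.37, 0.929, -0.0], [-0.003, 0.001, -1.0]]
force: [0.6, -0.2, -2.8]
opening: 11.3
t 16.63 grasp [556.1 -37.3 159.9] yawY 1.191 open 11.3 F [ 0.6 -0.2 -2.8] j [ 0.12  0.74 -0.23  1.86  0.3   0.57  0.89]
r 175.5 (exp 176.5) door angle now 0.311
[ 1.68  0.51 -0.  ] 0.1
[ 3.3   1.19 -0.01] 0.2
[ 4.84  2.02 -0.01] 0.3
[ 6.29  3.01 -0.02] 0.4
[ 7.64  4.13 -0.02] 0.5
```

```bash
python3 -m jog '[[0.6,1.3,0.4,0,0.08],[0.6,2.5,0.8,0,0.15],[0.6,3.7,1.4,0,0.23],[0.6,4.8,2.0,0,0.3],[0.6,6.3,3.0,0,0.4]]'|tail -2; python3 go.py; python3 door.py 0.1
```

```text
force: [3.6, 1.5, -5.5]
opening: 11.6
t 17.05 grasp [508.1  14.3 159.9] yawY 0.791 open 11.6 F [ 3.6  1.5 -5.5] j [-0.06  0.69 -0.1   2.01  0.15  0.44  0.52]
r 175.9 (exp 176.5) door angle now 0.715
[ 1.68  0.52 -0.  ] 0.1
[ 3.3  1.2 -0. ] 0.2
[ 4.84  2.05 -0.01] 0.3
[ 6.29  3.04 -0.01] 0.4
[ 7.64  4.17 -0.01] 0.5
```

```bash
python3 -m jog '[[0.6,1.3,0.4,0,0.08],[0.6,2.5,0.8,0,0.15],[0.6,3.7,1.4,0,0.23],[0.6,4.8,2.0,0,0.3],[0.6,6.3,3.0,0,0.4]]'|tail -2; python3 go.py; python3 door.py 0.1
```

```text
force: [3.8, -0.4, -5.8]
opening: 11.2
t 17.47 grasp [484.2  79.8 159.9] yawY 0.391 open 11.2 F [ 3.8 -0.4 -5.8] j [-0.27  0.68  0.02  2.06 -0.03  0.39  0.17]
r 176.4 (exp 176.5) door angle now 1.113
[ 1.69  0.52 -0.  ] 0.1
[ 3.31  1.2  -0.  ] 0.2
[ 4.86  2.04 -0.  ] 0.3
[ 6.32  3.03 -0.  ] 0.4
[ 7.67  4.17 -0.  ] 0.5
```

```bash
python3 -m jog '[[0.6,1.7,0.5,0,0.1],[0.6,3.3,1.2,0,0.2],[0.6,4.9,2.0,0,0.3],[0.6,6.3,3.0,0,0.4],[0.6,7.0,3.6,0,0.45]]'|tail -2; python3 -m jog '[[0.6,0,0,0,0],[0.6,0,0,0,0],[0.6,0,0,0,0]]'|tail -2; python3 go.py; python3 door.py 0.05
```

```text
force: [2.9, -1.9, -2.7]
opening: 11.2
force: [4.4, -0.9, -5.0]
opening: 11.2
t 18.13 grasp [490.  157.8 159.9] yawY -0.053 open 11.2 F [ 4.4 -0.9 -5. ] j [-0.5   0.71  0.16  2.   -0.24  0.45 -0.21]
r 176.9 (exp 176.5) door angle now 1.560
[0.85 0.24 0.  ] 0.05
[1.69 0.52 0.  ] 0.1
[2.51 0.85 0.  ] 0.15
[3.32 1.21 0.  ] 0.2
[4.1  1.62 0.  ] 0.25
```

The door is at about 1.56 rad. I'll open the fingers, lift straight up and back off.

```bash
python3 -m jog '[[2,0,0,0,0],[3.5,0,0,0,0],[5,0,0,0,0],[5,0,0,0,0]]'|tail -2; python3 -m jog '[[5,0,0,-2,0],[5,0,0,-5,0],[5,0,0,-8,0],[5,0,0,-11,0],[5,0,0,-12,0]]'|tail -2; python3 -m jog '[[5,12,0,0,0],[5,12,0,0,0],[5,12,0,0,0],[5,12,0,0,0],[5,12,0,0,0]]'|tail -2;python3 go.py;python3 - <<'E'
from h import *
s=cam("scene","pics/sF.png");t=cam("top","pics/tF.png")
import pickle; pickle.dump((s,t),open("c3.pkl","wb"))
E
```

```text
force: [-0.6, -0.1, 0.4]
opening: 36.3
force: [-0.1, 0.4, -0.1]
opening: 49.7
force: [-0.7, -0.9, 0.2]
opening: 49.9
t 19.30 grasp [494.4 281.1 279.4] yawY -0.049 open 49.9 F [-0.7 -0.9  0.2] j [-0.75  0.6   0.26  1.73 -0.2   0.84 -0.45]
```

View pics/sF.png

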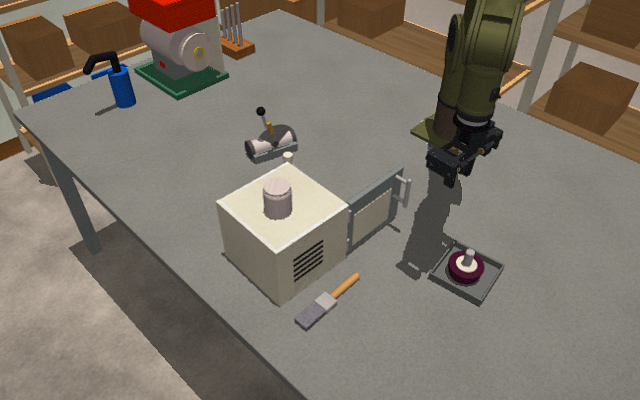

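View pics/tF.png

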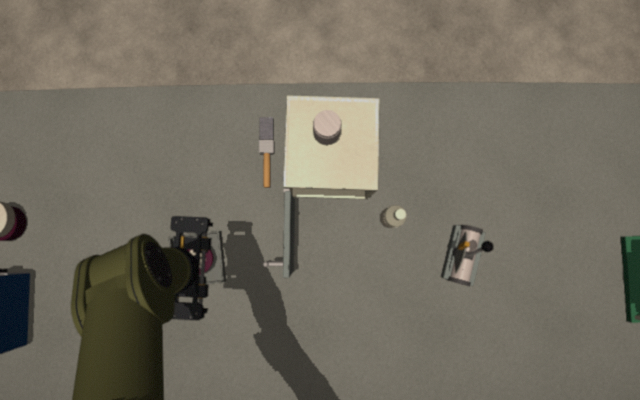

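The final views show the door square to the front (top view: 288,190 → 288,275), the wheel in the tray (466,266) and the bottle, tin and brush where they were. I'll take one more numeric check before handing in.

```bash
python3 - <<'E'
from h import *
import pickle
np.set_printoptions(precision=1,suppress=True)
s0,t0=pickle.load(open("c0.pkl","rb"));s,t=pickle.load(open("c3.pkl","rb"))
def shift(a,b,box):
    x,y,w,h=box;A=cv2.cvtColor(a["color"][y:y+h,x:x+w],7).astype(np.float32);B=cv2.cvtColor(b["color"][y:y+h,x:x+w],7).astype(np.float32)
    return cv2.phaseCorrelate(A,B)
print("tin top",shift(t0,t,(305,100,44,50)),"bottle",shift(t0,t,(378,198,36,36)),"brush",shift(t0,t,(252,110,28,84)))
crop(s,235,80,75,75,8,"pics/s14.png");crop(t,430,205,75,75,8,"pics/t14.png");crop(s,425,235,85,70,7,"pics/s15.png")
crop(t,270,170,60,115,5,"pics/t15.png")
E
```

```text
tin top ((0.4765521797640382, 0.013660026610480713), 0.9453518176608615) bottle ((-0.0009724403031938778, -0.17480792426983882), 0.9265736161190786) brush ((0.012839037323217894, 0.05835966384792357), 0.9779071090839527)
```

View pics/s14.png

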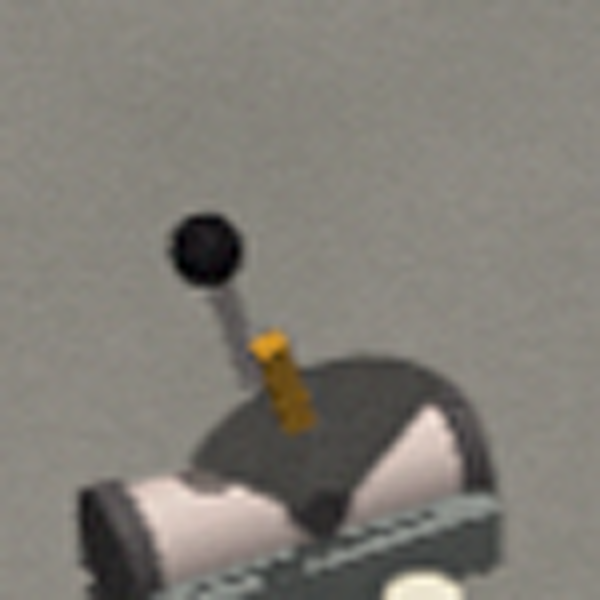

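View pics/s15.png

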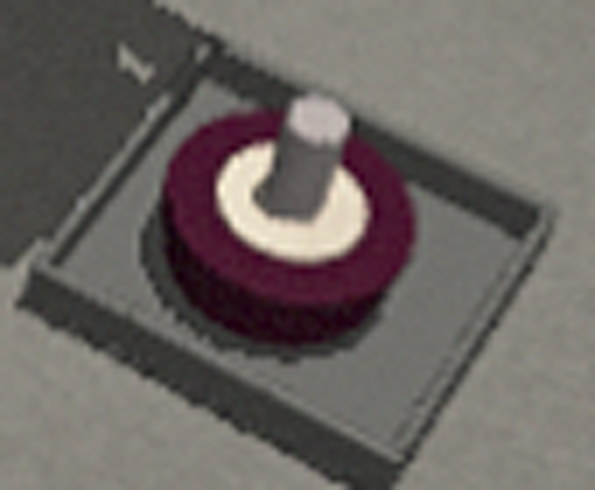

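View pics/t15.png

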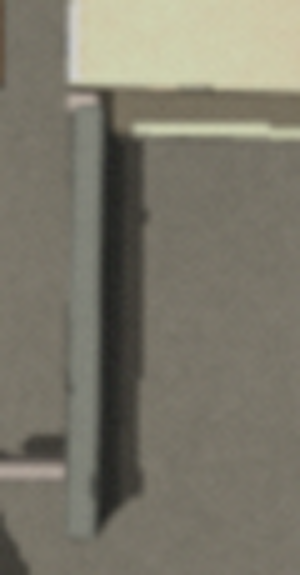

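```bash
cat >> m.py <<'E'
# slopes alone
from scipy.optimize import brentq
p=f.x.copy()
def sl(c,q1,q2): v=np.subtract(q2,q1);return np.arctan2(v[1],v[0])
def fa(a,k):
    q=p.copy();q[4 if k=="rod" else 5]=a;M=model(q);return M
def solve(k,c,ob):
    return brentq(lambda a:ang(c,*( (fa(a,k)["ball2"],fa(a,k)["mid2"]) if k=="rod" else (fa(a,k)["mark"],fa(a,k)["tb"])))-ob,-.6,.7)
print("rod a",solve("rod",s,sl(s,S8(207,248),S8(246,380))),"tab b",[solve("tab",s,sl(s,*q)) for q in((S8(273,356),S8(300,428)),(S8(253,352),S8(285,432)),(S8(290,348),S8(316,420)))])
for w in(-.22,-.26,-.3):
    X=np.array([np.cos(w),np.sin(w)]);print(w,"own x ball2-mark",(b2-mk)[:2]@X,"->da",((b2-mk)[:2]@X-18*np.sin(.24))/100)
E
python3 m.py|tail -4
```

```text
rod a 0.1840036355890541 tab b [0.24602570805878066, 0.2628950491281112, 0.23648116865986876]
-0.22 own x ball2-mark 2.947889218295841 ->da -0.013307580573925816
-0.26 own x ball2-mark 4.612959582500744 ->da 0.0033431230681232106
-0.3 own x ball2-mark 6.270650195419202 ->da 0.019920029197307797
```

```bash
python3 - <<'E'
from workcell import *
print(hand_in()); s=state(); print(s["clock"],s["force"])
E
```

```text
the job is handed in; nothing more can be done
None
the job is handed in; nothing more can be done
```

I did all three steps in order and handed the job in at about 19.5 s on the robot's clock. It reported no verdict.

- **Wheel:** I gripped it by the hub and set it down in the tray until it touched the floor. I let go only then. The last picture shows it flat, hub up, about in the middle of the tray.
- **Lever:** I moved it by the ball, let go and backed off. The fit from both cameras puts it within 0.02 rad of the mark. The slopes in the scene picture alone disagree a little, with the lever about 0.06 rad short. Both are inside the 0.1 rad limit.
- **Door:** I pulled it by the handle to about 1.56 rad, let go and lifted clear. It looks square to the front from above.
- **Bottle, tin and brush:** none moved by more than half a pixel in the top view.
- **Arm:** the last force reading before handing in was about 1 N, the sensor's noise level, and the arm was clear of everything.
- **Other checks that disagreed slightly:** the two cameras put the tray's centre 6 mm apart, so I used the midpoint. They put the handle 3–4 mm apart, and I aimed between the two.

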